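# Clear the jammed coin dispenser at the cash desk

## Robot

A 6-joint arm with a two-finger parallel gripper is mounted at the origin on the work surface. World frame = base frame: x ahead of the robot, y to its left, z up, the work surface at z = 0. Lengths are in m, angles in degrees, forces in N, time in s.
With the tool pointing down it reaches from about 0.25 to 0.775 m from the base axis. Payload 8.9 kg.
Tool frame: the origin (TCP) lies midway between the tips of the shut fingers; the grasp point (between the pads) lies 19 mm behind it (robot.hold_point_z is the distance from the TCP to the grasp point, in m); z points along the fingers, y is the direction in which the jaws open and shut (so a half turn about z gives the same grasp; the last joint's range is limited). The gripper opens to 85 mm and grips with 20 to 120 N. Pads are 22 mm wide; open, the fingers measure 114 mm over their backs; the gripper's body (76 mm by 85 mm) begins 54 mm behind the grasp point. The pads swing forward as they close: fully open they stand 13 mm farther back than shut.
Start: joints at [64.211, 16.656, -8.789, 64.555, 0, 82.019], TCP at [0.161, 0.5, 0.231] pointing down, gripper open.
Joint ranges: [-144.48, 144.48], [-52.06, 99.96], [-74.48, 78.29], [-112.23, 115.85], [-86.99, 84.42], [-180, 180]. Speed limits (degrees/s): [127.2, 127.2, 159.86, 180, 180, 180].

## Interface

Orientations are given as a 3x3 rotation matrix whose columns are the frame's x, y, z axes.
In Python, from workcell import robot gives the robot as it stands.
- The arm moves only by the shell command python3 -m inch 'ROWS' [FORCE]. ROWS is JSON, a list of rows, each a list of 3 entries, a list of its own where there are three numbers: the closure, from 0 (fully open) to 1 (shut), then the shift along the tool's x, y, z in m, then the turn, a rotation vector about the tool's x, y, z in degrees. In form: [[claw, [tx, ty, tz], [wx, wy, wz]], ...]. A call has 1 to 10 rows; each row shifts and turns the commanded pose from where the row before left it, along the tool's axes as they then stand; what a row does not reach is not made up. A row lasts 1/10 s, in which the tool goes at most 50 mm and 8.59 degrees, less where a joint would pass 70% of its speed; a pose out of reach is approached as far as the arm can. A call with a gripper value outside its range is refused whole. The fingers move at their own pace and stop on an object; FORCE is the grip in N (left out, the last holds). Time passes only in rows, so rows that do not move let the fingers close. It gives the time, the measured TCP pose, the force and the opening at its end, in the units of the state.
- robot.read_state(): the state, without advancing time (a new reading comes with each control period).
- robot.snapshot(name): name is "scene" or "top" or "wrist"; returns the picture (400x640x3 uint8, blue, green, red); there is no depth.
- robot.camera_params(name): a dict with "fx", "fy", "cx", "cy" (pixels), "camera_from_world" (4x4, takes a point from world to camera coordinates). Camera axes: x right, y up, looking along -z (the intrinsics and any distortion apply to the point x, -y, -z); pixel columns grow to the right and rows downward; lengths in m; the calibration is good to about 2 mm. A picture is of the moment at which its call begins: read the wrist's pose just before it. camera_params takes no time and is no camera call; for the wrist camera it gives the pose at the moment of the call.
- robot.finish_job(): hands the job in, once; it reports no verdict.
Trained networks look in the newest picture that a camera, given by its name, has taken for a name from the list of things; names that differ only in an ending like _2 or _b are one class to them, and where a whole thing is asked for, a point or a joint stands for the part that bears it (a point fixed in the world has none). Each returns a list of dicts, best first, with "p" (0 to 1); they miss things now and then, are a little off and sometimes report something else, mostly with a low value. They report only what shows in the picture. A call takes as long as a camera call.
- robot.outline_of(camera, thing): "pixels" (400x640 bool, what is visible of it) and "bbox" ([left, top, right, bottom] in pixels, round what is visible of it).
- robot.place_of(camera, thing): "centre" ([column, row] in pixels: a listed point, or the origin of a listed thing).
The state is a dict: "time_s": time; "joint_positions": joint angles; "qvel": joint speeds; "effort": joint torques, N m; "position": TCP position; "eef_rot": TCP orientation; "wrist_force": force on the tool from outside, world axes, zero at the start; "moment": the same for the moment, N m; "gripper_width": finger opening in m.
Only numpy, scipy, OpenCV 4.12 (cv2) and the standard library are available. Lean on these libraries where they do the work, as an engineer would, in place of code of your own. Each camera call takes 0.05 s, during which the arm holds its last target.

## Task

A roll of coins is jammed in the tube of the coin dispenser. Take the clearing rod from its stand, push it down through the tube by feel and gently (the tube is sprung and must not be forced down) until the roll drops out into the tray beneath, then put the rod back upright and fully down in its stand. Leave the other things on the desk alone.

Things in the scene. Friction and masses are not known exactly. Their poses are not given: they have to be found in the camera images.
- dispenser: Coin dispenser's grey metal frame, fixed, 112 x 122 x 97 mm (x, y, z): base with a black open catch tray (90 x 92 mm outside, walls 34 mm high, 4 mm thick), two side cheeks at y = +-50 mm, two cross rails at x = +-29 mm, tops at 97 mm. Origin: centre of its underside; z up, y along the slot. A sprung tube block hangs between the rails (see slot_mid, coin_tube).
- slot_mid (a point): Middle of the slot in which the tube sits, on the frame, 105 mm above its origin: level with the tube's flat top and the bore's mouth; axes as the frame's. The bore's axis lies anywhere from 11 mm to -11 mm from this point along the frame's y (0 along x); its place is not measured: look or feel for it. A rod coming down beside the bore lands on the tube's flat top.
- coin_tube (a joint): How far the tube is pressed down on its springs, in m (0 free, positive down), 5 N per mm; it must stay below 5 mm (25 N), stop at 12 mm. The tube is an aluminium block 44 x 64 x 50 mm (frame x, y, z) with an upright 27 mm bore right through its centre, 1 mm chamfer at the mouth. Two sprung balls 42 mm below the mouth stand 3 mm into the bore, at its +-y sides, and drag a little on a rod pushed past them.
- weigh_plate (a joint): Steel plate, 80 x 82 mm, the floor of the catch tray, 14 mm up; value: how far it has sunk, in m (0 empty); 2 to 5 mm with the roll on it. The roll (steel, 25 mm diameter, 20 mm high, 80 g; pose not measured) starts upright in the bore on the balls, its top 17 mm below the mouth; 8 to 15 N start it past the balls, about 5 N after; it drops when the rod's foot is 42 to 46 mm below the mouth.
- rod: Clearing rod, 180 g, 106 mm long, standing upright: a round steel shaft of 25 mm diameter from the foot to 60 mm up (1.2 mm chamfer at the foot), then a square black grip 24 x 24 mm, 46 mm high (60 to 106 mm above the foot), sides along the body's x and y. Origin: centre of the foot; z runs up to the grip.
- stand: Grey plastic block, fixed, 66 x 66 x 40 mm, with a round blind hole of 29 mm in its top, 32 mm deep (hole floor 8 mm above the origin, 2 mm chamfer at the mouth), where the rod stands. Origin: centre of its underside; z up.
- card_terminal: Bystander: black card terminal lying flat, 150 x 78 x 30 mm; origin at the centre of its underside.
- desk_stamp: Bystander: dark wooden hand stamp, 42 mm in diameter, 76 mm high; origin at the centre of its underside.
- pen_cup: Bystander: black pen cup with three pens, 72 mm in diameter, 130 mm high over the pens; origin at the centre of its underside.

How it is judged:
By the outcome, as a careful person would: the job done as asked, in the order asked, and still so for the second after the job is handed in, with the robot touching nothing.
It also fails if it takes over 67 s, if anything falls off the work surface, if the arm or the gripper's body presses on something with over 40 N, if the wrist force passes 120 N, or if a joint passes its speed limit or range.

## Working session

There is one attempt and no reset: what is moved stays moved. The work goes in short steps, Python scripts to look and compute and a shell command to move; the robot and the scene stay as the last step left them, time stands still between calls to the robot, and variables do not carry over. Pictures are saved under pics/ and viewed, and the job is handed in when it is done.

```bash
ls; mkdir -p pics
python3 - <<'E'
from workcell import robot
import cv2,numpy as np
for c in ["scene","top","wrist"]:
    cv2.imwrite(f"pics/{c}0.png",robot.snapshot(c))
    for t in ["dispenser","slot_mid","rod","stand"]:
        try: r=robot.place_of(c,t); print(c,t,[(x['centre'],round(x['p'],2)) for x in r[:2]])
        except Exception as e: print(c,t,e)
s=robot.read_state(); print(s['time_s'],s['position'],s['eef_rot'],s['wrist_force'],s['gripper_width'],robot.hold_point_z)
E
```

```text
pics
scene dispenser [([413.9, 219.7], 0.85)]
scene slot_mid [([412.9, 193.7], 0.6)]
scene rod [([320.0, 161.6], 0.68)]
scene stand [([326.3, 164.1], 0.82), ([466.9, 273.5], 0.6)]
top dispenser [([248.4, 249.7], 0.65), ([452.3, 257.0], 0.35)]
top slot_mid [([243.2, 249.8], 0.89), ([360.5, 248.6], 0.29)]
top rod [([361.9, 251.0], 0.63)]
top stand [([367.6, 247.5], 0.56)]
wrist dispenser []
wrist slot_mid []
wrist rod []
wrist stand []
0.75 [0.16054204 0.49983163 0.23130081] [[-9.52083827e-01  3.05837187e-01 -2.55583299e-05]
 [ 3.05837188e-01  9.52083827e-01 -3.58715313e-05]
 [ 1.33628243e-05 -4.19693926e-05 -9.99999999e-01]] [ 0.01835294 -0.03868234  0.2541754 ] 0.0854457951045553 0.0187
```

View pics/scene0.png

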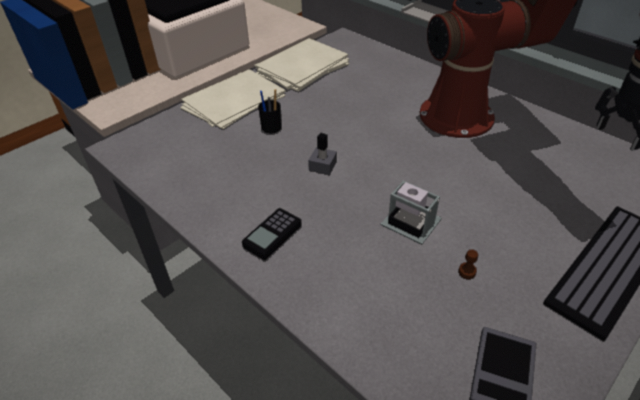

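View pics/top0.png

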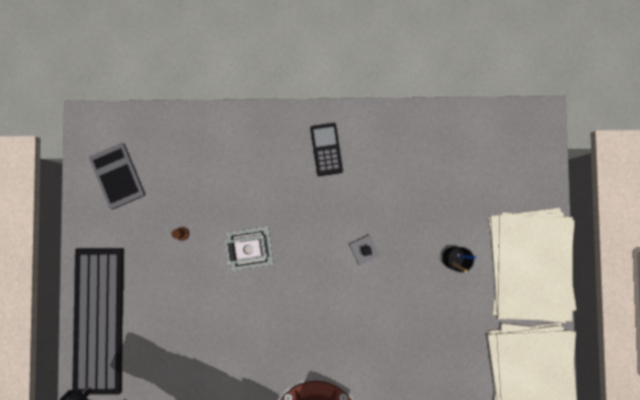

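View pics/wrist0.png

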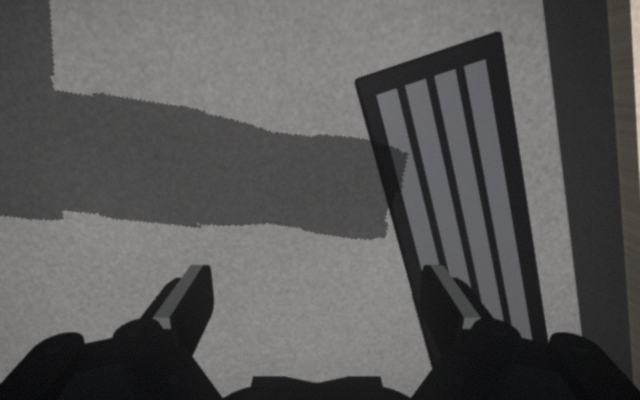

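The scene view shows the dispenser near (413,210) and the rod in its stand near (322,158). In the top view they are near (248,249) and (363,250), so the networks agree with the pictures.

```bash
cat > h.py <<'E'
from workcell import robot
import cv2,numpy as np
def ray(p,px):
    T=np.array(p['camera_from_world']);R=T[:3,:3];c=-R.T@T[:3,3]
    d=np.array([(px[0]-p['cx'])/p['fx'],-(px[1]-p['cy'])/p['fy'],-1.])
    return c,R.T@d
def atz(p,px,z):
    c,d=ray(p,px);return c+d*(z-c[2])/d[2]
def proj(p,X):
    T=np.array(p['camera_from_world']);q=T[:3,:3]@np.array(X)+T[:3,3]
    return np.array([p['cx']+p['fx']*q[0]/-q[2],p['cy']-p['fy']*q[1]/-q[2]])
E
python3 - <<'E'
from h import *
for c in ["top","scene"]:
    p=robot.camera_params(c); print(c,{k:v for k,v in p.items() if k!='camera_from_world'}, ray(p,(0,0))[0])
    P={"top":{"disp":((248.4,249.7),0),"slot":((243.2,249.8),.105),"bore":((248,250),.105),"rodtop":((366,251),.114),"stand":((363,249),.03)},
     "scene":{"disp":((413.9,219.7),0),"slot":((412.9,193.7),.105),"bore":((413,191),.105),"rodtop":((322,136),.114),"stand":((323,155),.04)}}[c]
    for k,(px,z) in P.items(): print(k,atz(p,px,z).round(4))
E
python3 - <<'E'
import cv2
im=cv2.imread('pics/top0.png')[210:290,200:400]
cv2.imwrite('pics/topc.png',cv2.resize(im,None,fx=4,fy=4,interpolation=cv2.INTER_CUBIC))
im=cv2.imread('pics/scene0.png')[115:255,290:450]
cv2.imwrite('pics/scenec.png',cv2.resize(im,None,fx=4,fy=4,interpolation=cv2.INTER_CUBIC))
E
```

```text
top {'fx': 487.2942756892426, 'fy': 487.2942756892426, 'cx': 313.321468782722, 'cy': 202.08667961141924} [ 0.56097556 -0.01208846  1.43296459]
disp [0.4991 0.1939 0.    ]
slot [0.5034 0.193  0.105 ]
bore [0.5028 0.1799 0.105 ]
rodtop [ 0.4985 -0.1397  0.114 ]
stand [ 0.5003 -0.1393  0.03  ]
scene {'fx': 497.2699084384731, 'fy': 497.2699084384731, 'cx': 328.35837926554143, 'cy': 195.68083826429066} [1.31228993 0.66925771 0.95035735]
disp [0.4905 0.1919 0.    ]
slot [0.5097 0.1885 0.105 ]
bore [0.5014 0.1827 0.105 ]
rodtop [ 0.5003 -0.1376  0.114 ]
stand [ 0.4939 -0.1412  0.04  ]
```

View pics/topc.png

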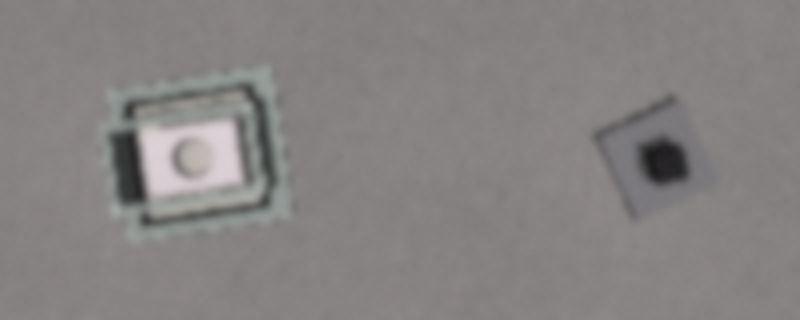

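View pics/scenec.png

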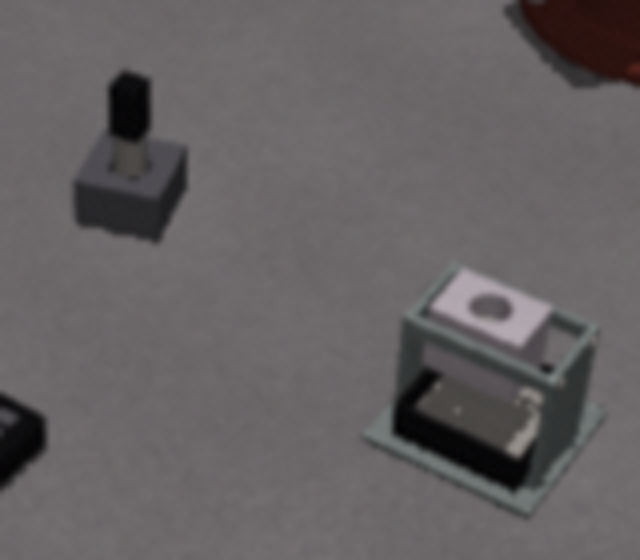

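Run:
```python
from h import *
p=robot.camera_params("wrist"); c,d=ray(p,(p['cx'],p['cy'])); s=robot.read_state()
R=np.array(s['eef_rot']); t=np.array(s['position'])
print(s['time_s'],p['fx'],"cam in tool",R.T@(c-t),"axis",R.T@d, "imgright",R.T@(ray(p,(p['cx']+p['fx'],p['cy']))[1]-d))
# target: optical axis passes over dispenser top (0.502,0.181,0.105), keep height
hit=c+d*(0.105-c[2])/d[2]; v=np.array([0.502,0.181,0.105])-hit
print("shift tool",R.T@v, v)
```

```text
0.75 357.02185779609414 cam in tool [ 0.07614982 -0.0009334  -0.14191128] axis [-2.99327029e-01  1.49385282e-06  9.54150580e-01] imgright [-1.40172146e-03  9.99998920e-01 -4.41300336e-04]
shift tool [-4.14617754e-01 -1.98185613e-01  2.77726560e-06] [ 3.34138328e-01 -3.15494845e-01  1.38777878e-17]
```

```bash
python3 -m inch '[[0,[-0.041,-0.02,0],[0,0,0]],[0,[-0.041,-0.02,0],[0,0,0]],[0,[-0.041,-0.02,0],[0,0,0]],[0,[-0.041,-0.02,0],[0,0,0]],[0,[-0.041,-0.02,0],[0,0,0]],[0,[-0.041,-0.02,0],[0,0,0]],[0,[-0.041,-0.02,0],[0,0,0]],[0,[-0.041,-0.02,0],[0,0,0]],[0,[-0.041,-0.02,0],[0,0,0]],[0,[-0.041,-0.02,0],[0,0,0]]]'
python3 - <<'E'
from h import *
p=robot.camera_params("wrist"); im=robot.snapshot("wrist"); cv2.imwrite("pics/w1.png",im)
for t in ["slot_mid","dispenser"]:
    r=robot.place_of("wrist",t); print(t,[(x['centre'],round(x['p'],2),atz(p,x['centre'],.105 if t=="slot_mid" else 0)) for x in r[:2]])
print(robot.read_state()['time_s'])
import pickle;pickle.dump(p,open('p1.pkl','wb'))
E
```

```text
time_s: 1.75
position: [0.491, 0.1825, 0.2315]
eef_rot: [[-0.952, 0.306, 0.0], [0.306, 0.952, 0.0], [-0.0, 0.0, -1.0]]
wrist_force: [0.4, 1.3, 0.4]
gripper_width: 0.0858
slot_mid [([324.5, 170.4], 0.35, array([0.47710869, 0.19258375, 0.105     ]))]
dispenser [([519.8, 156.5], 0.42, array([0.54928977, 0.38844438, 0.        ]))]
1.9
```

View pics/w1.png

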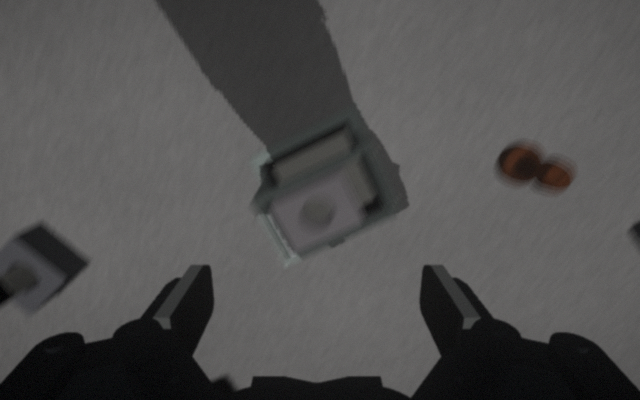

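Blurred by motion: the bore is near (317,210) and the stand is at left (35,265). I'll take it again now the arm is still.

```bash
python3 -m inch '[[0,[0,0,0],[0,0,0]],[0,[0,0,0],[0,0,0]]]'
python3 - <<'E'
from h import *
p=robot.camera_params("wrist"); im=robot.snapshot("wrist"); cv2.imwrite("pics/w2.png",im[100:300,0:460]); cv2.imwrite("pics/w2c.png",cv2.resize(im[110:280,230:430],None,fx=4,fy=4 if 0 else 3.5,interpolation=cv2.INTER_CUBIC)[:600])
cv2.imwrite("pics/w2c.png",cv2.resize(im[120:270,230:430],None,fx=4,fy=4,interpolation=cv2.INTER_CUBIC))
import pickle;pickle.dump(p,open('p2.pkl','wb'))
for t in ["slot_mid"]:
    r=robot.place_of("wrist",t); print(t,[(x['centre'],round(x['p'],2),atz(p,x['centre'],.105 if t=="slot_mid" else 0)) for x in r[:2]])
s=robot.read_state();print(s['time_s'],s['position'],s['qvel'])
E
```

```text
time_s: 2.1
position: [0.489, 0.1848, 0.2313]
eef_rot: [[-0.952, 0.305, -0.0], [0.305, 0.952, 0.0], [0.0, -0.0, -1.0]]
wrist_force: [-0.3, 0.1, -0.5]
gripper_width: 0.0853
slot_mid []
2.2 [0.48903893 0.18492061 0.23145858] [ 0.05976393  0.01262815  0.0259249   0.00851277 -0.05641167 -0.04455927]
```

View pics/w2c.png

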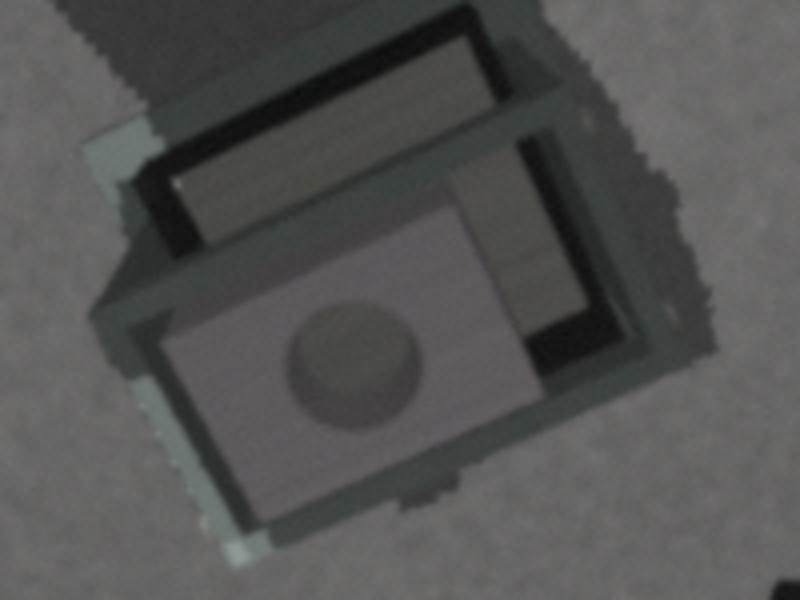

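The bore is sharp at crop (355,366), which is pixel (318.7,211.5). The block-top corners centre on the same point.

Run:
```python
from h import *
import pickle
p=pickle.load(open('p2.pkl','rb'))
C=np.array([(160,340),(452,205),(545,393),(258,525),(355,366)])/4+[230,120]
W=np.array([atz(p,c,.105) for c in C]);print(W.round(4), W[:4].mean(0))
for a,b in[(0,1),(3,2),(0,3),(1,2)]:
    d=W[b]-W[a];print(np.linalg.norm(d)*1e3,np.degrees(np.arctan2(d[1],d[0])))
t=robot.camera_params("top");s=robot.camera_params("scene")
print(proj(t,W[4]),proj(s,W[4]))
S=robot.read_state();R=np.array(S['eef_rot']);c,d=ray(p,(p['cx'],p['cy']))
hit=c+d*(0.08-c[2])/d[2]
print(R.T@(np.array([.4995,-.1390,.08])-hit))
```

```text
[[0.4884 0.1455 0.105 ]
 [0.48   0.2082 0.105 ]
 [0.5225 0.2149 0.105 ]
 [0.5323 0.151  0.105 ]
 [0.5054 0.1805 0.105 ]] [0.50577752 0.17989029 0.105     ]
63.25337748743147 97.68610659643285
64.7323458244165 98.71999020725492
44.20260904512778 7.102936952513956
43.04436098272609 9.041989341796612
[247.77585649 249.04641526] [411.34843424 191.37938582]
[-9.27676259e-02 -3.04232491e-01 -2.57558977e-05]
```

```bash
python3 -m inch '[[0,[-0.0115,-0.038,0],[0,0,0]],[0,[-0.0115,-0.038,0],[0,0,0]],[0,[-0.0115,-0.038,0],[0,0,0]],[0,[-0.0115,-0.038,0],[0,0,0]],[0,[-0.0115,-0.038,0],[0,0,0]],[0,[-0.0115,-0.038,0],[0,0,0]],[0,[-0.0115,-0.038,0],[0,0,0]],[0,[-0.0115,-0.038,0],[0,0,0]],[0,[0,0,0],[0,0,0]],[0,[0,0,0],[0,0,0]]]'; python3 -m inch '[[0,[0,0,0],[0,0,0]]]'
python3 - <<'E'
from h import *
p=robot.camera_params("wrist"); im=robot.snapshot("wrist"); cv2.imwrite("pics/w3.png",im)
cv2.imwrite("pics/w3c.png",cv2.resize(im[120:270,230:430],None,fx=4,fy=4,interpolation=cv2.INTER_CUBIC))
import pickle;pickle.dump(p,open('p3.pkl','wb'))
for t in ["stand","rod"]:
    r=robot.place_of("wrist",t); print(t,[(x['centre'],round(x['p'],2),atz(p,x['centre'],.008 if t=="rod" else 0)) for x in r[:2]])
s=robot.read_state();print(s['time_s'],s['position'],s['qvel'])
E
```

```text
time_s: 3.2
position: [0.4842, -0.1334, 0.2313]
eef_rot: [[-0.952, 0.307, -0.0], [0.307, 0.952, 0.0], [0.0, 0.0, -1.0]]
wrist_force: [0.5, -0.5, 0.5]
gripper_width: 0.0856
time_s: 3.3
position: [0.4843, -0.1323, 0.2314]
eef_rot: [[-0.952, 0.305, -0.0], [0.305, 0.952, 0.0], [0.0, 0.0, -1.0]]
wrist_force: [0.8, 1.3, -0.0]
gripper_width: 0.0853
stand [([312.2, 181.9], 0.94, array([ 0.50136763, -0.14335642,  0.        ]))]
rod [([309.3, 181.9], 0.64, array([ 0.49850467, -0.14555531,  0.008     ]))]
3.45 [ 0.4844256  -0.13229443  0.23139984] [-0.3283479   0.08725503  0.05811694 -0.03473276 -0.08412973 -0.02471979]
```

View pics/w3c.png

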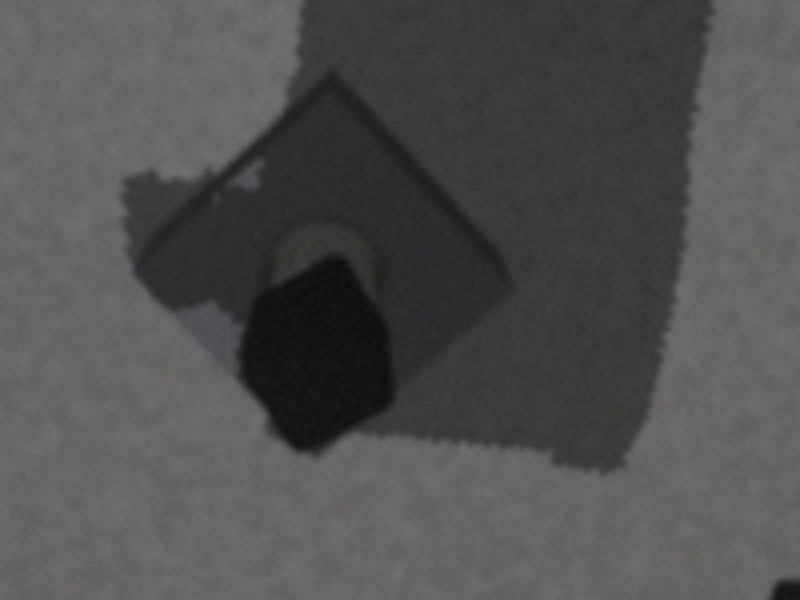

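View pics/w3.png

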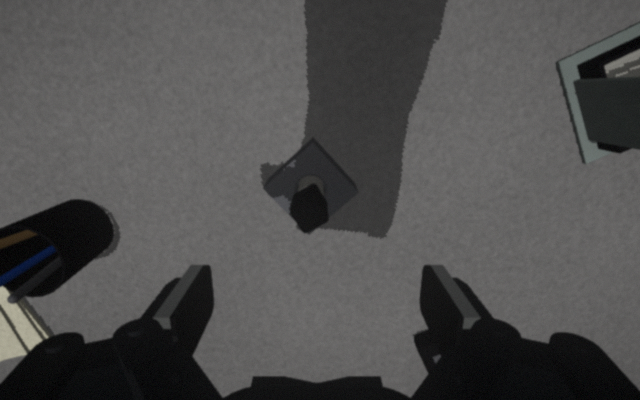

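Run:
```python
import cv2,numpy as np
im=cv2.imread('pics/w3.png')[170:240,280:340].astype(float)
im=np.clip((im/60)**0.6*255,0,255).astype(np.uint8)
cv2.imwrite('pics/w3g.png',cv2.resize(im,None,fx=8,fy=8,interpolation=cv2.INTER_CUBIC))
```

```text
(no output)
```

View pics/w3g.png

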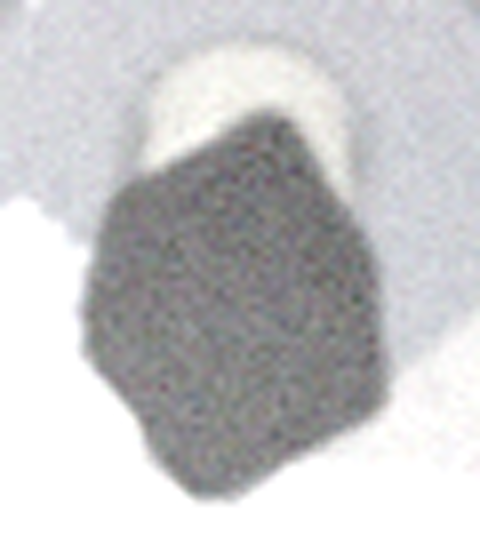

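```bash
cat > fit.py <<'E'
from h import *
from scipy.optimize import differential_evolution
def prism(p,x,y,yaw,h,z0,z1,K=8,off=(0,0),shape=None):
    a=np.radians(yaw);c,s=np.cos(a),np.sin(a);P=[]
    for u,v in[(1,1),(1,-1),(-1,-1),(-1,1)]:
        for z in(z0,z1): P.append((proj(p,(x+h*(c*u-s*v),y+h*(s*u+c*v),z))-off+.5)*K-.5)
    m=np.zeros(shape,np.uint8); cv2.fillConvexPoly(m,cv2.convexHull(np.round(np.array(P)).astype(np.int32)),1); return m
E
python3 - <<'E'
from fit import *
import pickle
p=pickle.load(open('p3.pkl','rb'))
im=cv2.imread('pics/w3.png')[170:240,280:340].mean(2)
K=8;big=cv2.resize(cv2.GaussianBlur(im,(0,0),.7),None,fx=K,fy=K,interpolation=cv2.INTER_CUBIC)
m=(big<24).astype(np.uint8)
print(np.percentile(im,[2,10,30,60]),m.sum()/64)
cv2.imwrite('pics/m3.png',m*255)
def f(q):
    a=prism(p,q[0],q[1],q[2],.012,.068,.114,K,np.array([280,170]),m.shape)
    return 1-(a&m).sum()/(a|m).sum()
r=differential_evolution(f,[(.48,.52),(-.16,-.12),(0,90)],seed=1,maxiter=60);print(r.x,r.fun)
# stand by hole/shaft: top corners
C=np.array([(332,88),(137,272),(512,287)])/4+[230,120]
print([atz(p,c,.04).round(4) for c in C])
E
```

```text
[16.32666667 19.         29.         46.66666667] 1167.484375
[ 0.49839105 -0.14363525 86.04813034] 0.19707997620721351
[array([ 0.4556, -0.1272,  0.04  ]), array([ 0.4833, -0.1858,  0.04  ]), array([ 0.5147, -0.1005,  0.04  ])]
```

View pics/m3.png

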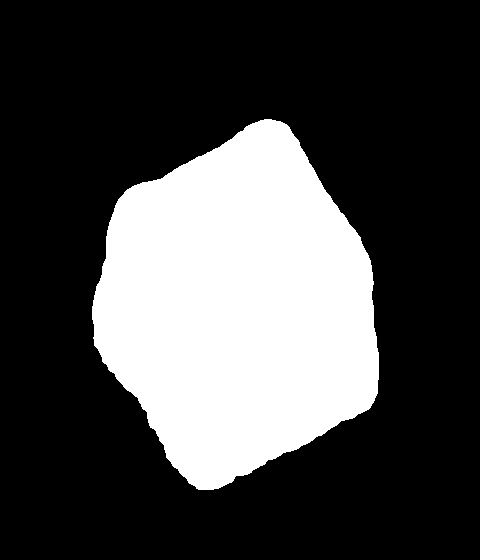

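Run:
```python
from fit import *
import pickle
p=pickle.load(open('p3.pkl','rb'))
im=cv2.imread('pics/w3.png')[170:240,280:340].mean(2)
K=8;big=cv2.resize(cv2.GaussianBlur(im,(0,0),.5),None,fx=K,fy=K,interpolation=cv2.INTER_CUBIC)
m=(big<24).astype(np.uint8); off=np.array([280,170])
def corners(q,lean=True):
    x,y,yaw=q[:3];a=np.radians(yaw);c,s=np.cos(a),np.sin(a);P=[]
    from scipy.spatial.transform import Rotation as Ro
    L=Ro.from_rotvec([q[3],q[4],0],degrees=True).as_matrix()
    for z in(.060,.106):
        for u,v in[(1,1),(1,-1),(-1,-1),(-1,1)]:
            P.append(proj(p,np.array([x,y,.008])+L@np.array([.012*(c*u-s*v),.012*(s*u+c*v),z])))
    return (np.array(P)-off+.5)*K-.5
def mk(q):
    a=np.zeros(m.shape,np.uint8);cv2.fillConvexPoly(a,cv2.convexHull(np.round(corners(q)).astype(np.int32)),1);return a
f=lambda q:1-(mk(q)&m).sum()/(mk(q)|m).sum()
B=[(.47,.53),(-.17,-.11),(0,90)]
for lim in(.01,8):
    r=differential_evolution(f,B+[(-lim,lim)]*2,seed=2,maxiter=150,popsize=20,tol=1e-6);print(r.x.round(4),r.fun)
    v=np.clip((big/60)**.6*255,0,255).astype(np.uint8);v=cv2.cvtColor(v,cv2.COLOR_GRAY2BGR)
    c=np.round(corners(r.x)).astype(int)
    for k in(0,4): cv2.polylines(v,[c[k:k+4]],True,(0,0,255) if k else (0,200,0),2)
    cv2.imwrite(f'pics/f{lim}.png',v)
```

```text
[ 4.98400e-01 -1.43600e-01  8.70858e+01 -8.90000e-03 -7.80000e-03] 0.1873913935089745
[ 0.508  -0.1489 10.3899 -3.535  -6.349 ] 0.08087400681044266
```

View pics/f0.01.png

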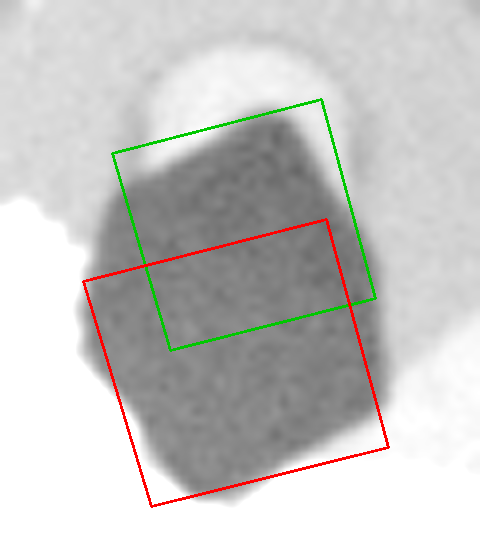

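Run:
```python
from h import *
import pickle
p=pickle.load(open('p3.pkl','rb'))
g=lambda a,z:atz(p,np.array(a)/8+[279.5,169.5],z)
for a,b,z in[((130,182),(250,116),.068),((240,492),(370,412),.114),((300,140),(355,220),.068),((95,360),(185,488),.114),((135,405),(175,470),.114)]:
    d=g(b,z)-g(a,z);print(np.degrees(np.arctan2(d[1],d[0]))%90, g(a,z),g(b,z))
S=robot.read_state();R=np.array(S['eef_rot'])
d=R[:,1];print("tool y",np.degrees(np.arctan2(d[1],d[0])))
```

```text
11.710133631446098 [ 0.48953839 -0.15415902  0.068     ] [ 0.48641819 -0.13910554  0.068     ]
15.599050901832285 [ 0.51090538 -0.1474436   0.114     ] [ 0.50683354 -0.13285898  0.114     ]
15.784521647139833 [ 0.49072035 -0.13468891  0.068     ] [ 0.50140755 -0.13166785  0.068     ]
14.87545188072469 [ 0.49362509 -0.15647391  0.114     ] [ 0.50886032 -0.15242712  0.114     ]
11.449739165341914 [ 0.49917922 -0.1542943   0.114     ] [ 0.50677061 -0.15275674  0.114     ]
tool y 72.30192353514954
```

Grip yaw ≈ 14° and rod centre ≈ (0.4985, -0.143). I'll rotate the tool to match and sit over it.

```bash
python3 -m inch '[[0,[-0.017,-0.006,0],[0,0,0]],[0,[0,0,0.01],[0,0,-8]],[0,[0,0,0.01],[0,0,-8]],[0,[0,0,0.01],[0,0,-8]],[0,[0,0,0.01],[0,0,-7.7]],[0,[0,0,0],[0,0,0]],[0,[0,0,0],[0,0,0]],[0,[0,0,0],[0,0,0]]]' 40
python3 - <<'E'
from h import *
p=robot.camera_params("wrist"); im=robot.snapshot("wrist"); cv2.imwrite("pics/w4.png",im)
import pickle;pickle.dump(p,open('p4.pkl','wb'))
for t in ["stand","rod"]:
    r=robot.place_of("wrist",t); print(t,[(x['centre'],round(x['p'],2),atz(p,x['centre'],.008 if t=="rod" else 0)) for x in r[:2]])
s=robot.read_state();print(s['time_s'],s['position'],s['joint_positions'])
v=np.clip((im[180:330,230:430]/60.)**.6*255,0,255).astype(np.uint8)
cv2.imwrite("pics/w4c.png",cv2.resize(v,None,fx=4,fy=4,interpolation=cv2.INTER_CUBIC))
E
```

```text
time_s: 4.25
position: [0.4991, -0.1442, 0.1919]
eef_rot: [[-0.971, -0.238, 0.001], [-0.238, 0.971, -0.0], [-0.001, -0.0, -1.0]]
wrist_force: [0.2, -0.4, 0.1]
gripper_width: 0.0855
stand [([317.1, 175.7], 0.96, array([ 0.50216568, -0.14384779,  0.        ]))]
rod [([315.6, 174.7], 0.76, array([ 0.49970888, -0.14590657,  0.008     ]))]
4.4 [ 0.49897825 -0.14445658  0.19175806] [-2.42139070e+01  1.75136735e+01 -1.37474267e+01  5.86962729e+01
  1.02015264e-03 -3.80331691e+01]
```

View pics/w4c.png

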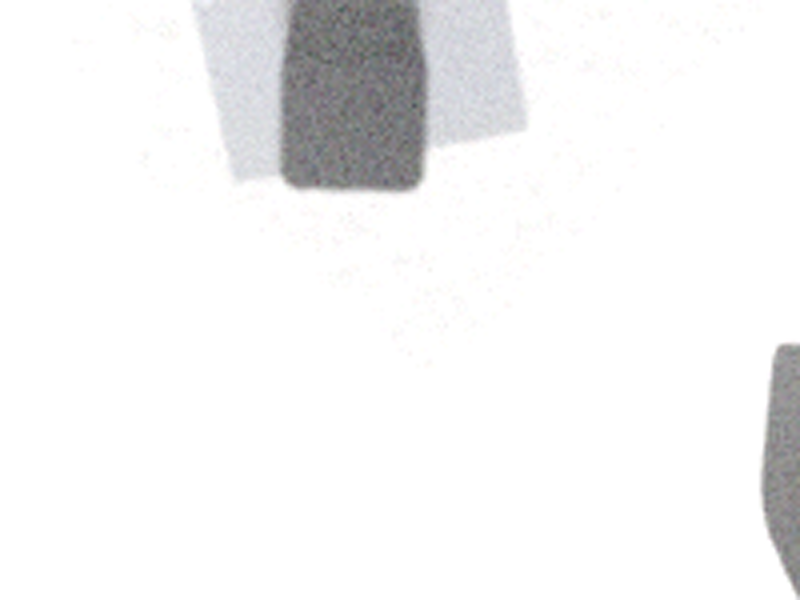

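The grip is square with the jaws (crop cols 282 to 424), and its far top edge is at crop row 188.

Run:
```python
from h import *
import pickle
p=pickle.load(open('p4.pkl','rb'))
g=lambda a,z:atz(p,np.array(a)/4+[229.6,179.6],z)
R=np.array(robot.read_state()['eef_rot'])
e=g((353,188),.114);c=e+R[:,0]*.012;t=np.array([.49905,-.1443,.192])
print(e,c,"tool offset",R.T@(c-t), g((424,120),.114)-g((282,120),.114))
```

```text
[ 0.50908947 -0.14187414  0.114     ] [ 0.49743683 -0.14474046  0.11399284] tool offset [ 1.71825428e-03 -7.72648538e-06  7.80061629e-02] [-5.45763645e-03  2.24347894e-02 -2.77555756e-17]
```

```bash
python3 -m inch '[[0,[0.0015,0,0.03],[0,0,0]],[0,[0,0,0.03],[0,0,0]],[0,[0,0,0.03],[0,0,0]],[0,[0,0,0.018],[0,0,0]],[0,[0,0,0.01],[0,0,0]],[0,[0,0,0],[0,0,0]],[0,[0,0,0],[0,0,0]]]' 60;  python3 -m inch '[[1,[0,0,0],[0,0,0]],[1,[0,0,0],[0,0,0]],[1,[0,0,0],[0,0,0]],[1,[0,0,0],[0,0,0]],[1,[0,0,0],[0,0,0]],[1,[0,0,0],[0,0,0]],[1,[0,0,0],[0,0,0]],[1,[0,0,0],[0,0,0]]]' 60
```

```text
time_s: 5.1
position: [0.4978, -0.145, 0.0741]
eef_rot: [[-0.971, -0.24, 0.001], [-0.24, 0.971, -0.0], [-0.001, -0.001, -1.0]]
wrist_force: [-0.6, 0.1, 0.7]
gripper_width: 0.0859
time_s: 5.9
position: [0.4974, -0.1447, 0.0737]
eef_rot: [[-0.971, -0.24, 0.0], [-0.24, 0.971, 0.0], [-0.0, 0.0, -1.0]]
wrist_force: [-1.3, 2.4, 6.1]
gripper_width: 0.0231
```

```bash
python3 -m inch '[[1,[0,0,-0.01],[0,0,0]],[1,[0,0,-0.015],[0,0,0]],[1,[0,0,-0.03],[0,0,0]],[1,[0,0,-0.04],[0,0,0]],[1,[0,0,-0.025],[0,0,0]],[1,[0,0,0],[0,0,0]],[1,[0,0,0],[0,0,0]]]'
python3 - <<'E'
from h import *
p=robot.camera_params("wrist"); im=robot.snapshot("wrist"); cv2.imwrite("pics/w5.png",im)
import pickle;pickle.dump(p,open('p5.pkl','wb'))
s=robot.read_state();print(s['time_s'],s['position'],s['wrist_force'],s['moment'])
E
```

```text
time_s: 6.6
position: [0.4973, -0.1449, 0.1935]
eef_rot: [[-0.971, -0.24, 0.001], [-0.24, 0.971, -0.0], [-0.0, -0.0, -1.0]]
wrist_force: [-0.4, 0.1, -2.2]
gripper_width: 0.0233
6.65 [ 0.49668897 -0.14460086  0.1926168 ] [ 0.42995523 -0.16138166 -2.29747305] [ 0.00036466 -0.00958022  0.01958232]
```

View pics/w5.png

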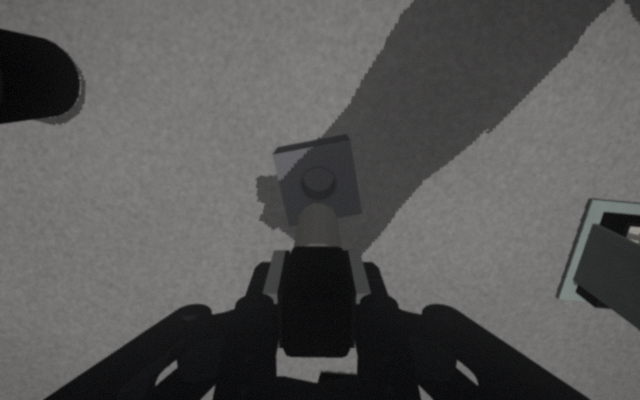

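The rod is held, with the stand hole visible at about (318,181) and the rod's foot at about (319,210). I'll measure both closely.

Run:
```python
from h import *
im=cv2.imread('pics/w5.png')
v=np.clip((im[130:260,250:390]/130.)**.6*255,0,255).astype(np.uint8)
cv2.imwrite("pics/w5c.png",cv2.resize(v,None,fx=4.5,fy=4.5,interpolation=cv2.INTER_CUBIC))
```

```text
(no output)
```

View pics/w5c.png

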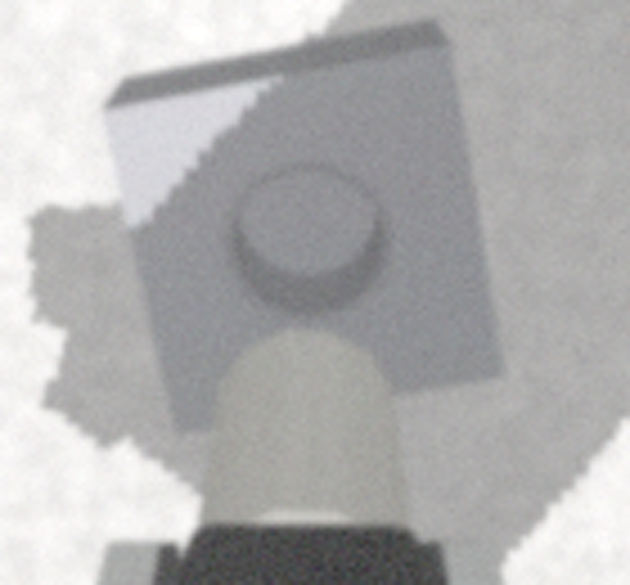

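Run:
```python
from h import *
import pickle
p=pickle.load(open('p5.pkl','rb'))
f=4.5
g=lambda a,z:atz(p,(np.array(a)+.5)/f-.5+[250,130],z)
C=[g(a,.04) for a in [(108,105),(450,45),(502,375),(180,432)]]
print("stand corners mean",np.mean(C,0),"hole",g((309.5,239),.04),g((309,237),.04))
print([np.linalg.norm(C[i]-C[(i+1)%4])for i in range(4)])
T=np.array(robot.read_state()['position']);R=np.array(robot.read_state()['eef_rot']);print(T)
zf=T[2]-.0657
def circ(x,y,r,z):
    th=np.linspace(0,2*np.pi,360);P=np.array([proj(p,(x+r*np.cos(t),y+r*np.sin(t),z)) for t in th]);return (P-[250,130]+.5)*f-.5
for c in [T[:2]]:
  for r,z in((.0113,zf),(.0125,zf+.0012)):
    P=circ(*c,r,z);print(r,P.min(0),P.max(0))
  print(g((305,325),zf)-g((305,330),zf))
# stand hole model
P=circ(.5014,-.1434,.0165,.04);print(P.min(0),P.max(0))
```

```text
stand corners mean [ 0.49814367 -0.14382556  0.04      ] hole [ 0.49710078 -0.14419017  0.04      ] [ 0.49674352 -0.14437632  0.04      ]
[np.float64(0.06389922000576577), np.float64(0.06504853080580093), np.float64(0.06411024772767993), np.float64(0.06588915568670838)]
[ 0.49668897 -0.14460086  0.1926168 ]
0.0113 [228.84084676 315.94806621] [392.62008397 469.93993637]
0.0125 [219.72554947 310.10478058] [401.84437127 481.24108716]
[-0.00069411 -0.00017127  0.        ]
[221.48860968 176.25490246] [394.71762747 343.43276055]
```

```bash
python3 -m inch '[[1,[-0.0095,0.0349,-0.01],[0,0,0]],[1,[-0.0095,0.0349,-0.01],[0,0,0]],[1,[-0.0095,0.0349,-0.01],[0,0,0]],[1,[-0.0095,0.0349,-0.01],[0,0,0]],[1,[-0.0095,0.0349,0],[0,0,0]],[1,[-0.0095,0.0349,0],[0,0,0]],[1,[-0.0095,0.0349,0],[0,0,0]],[1,[-0.0095,0.0349,0],[0,0,0]],[1,[-0.0095,0.0345,0],[0,0,0]],[1,[0,0,0],[0,0,0]]]'; python3 -m inch '[[1,[0,0,0],[0,0,0]],[1,[0,0,0],[0,0,0]]]';python3 - <<'E'
from h import *
p=robot.camera_params("wrist"); im=robot.snapshot("wrist"); cv2.imwrite("pics/w6.png",im)
import pickle;pickle.dump(p,open('p6.pkl','wb'))
s=robot.read_state();print(s['time_s'],s['position'],s['wrist_force'],s['moment'],s['joint_positions'])
v=np.clip((im[130:260,250:390]/160.)**.6*255,0,255).astype(np.uint8)
cv2.imwrite("pics/w6c.png",cv2.resize(v,None,fx=4.5,fy=4.5,interpolation=cv2.INTER_CUBIC))
E
```

```text
time_s: 7.65
position: [0.5038, 0.1837, 0.2315]
eef_rot: [[-0.97, -0.244, -0.003], [-0.244, 0.97, 0.001], [0.003, 0.001, -1.0]]
wrist_force: [0.5, -0.0, -1.8]
gripper_width: 0.0232
time_s: 7.85
position: [0.5044, 0.1795, 0.2323]
eef_rot: [[-0.971, -0.24, -0.002], [-0.24, 0.971, -0.001], [0.002, -0.0, -1.0]]
wrist_force: [0.8, -0.7, -0.7]
gripper_width: 0.0232
7.9 [0.504608   0.17929362 0.23261676] [ 0.51578468 -0.28508118 -1.35203978] [-0.0252425  -0.04244622  0.01773307] [ 1.17465801e+01  1.78312309e+01 -6.93884040e+00  6.53134992e+01
 -1.60885924e-02 -2.08577929e+00]
```

View pics/w6c.png

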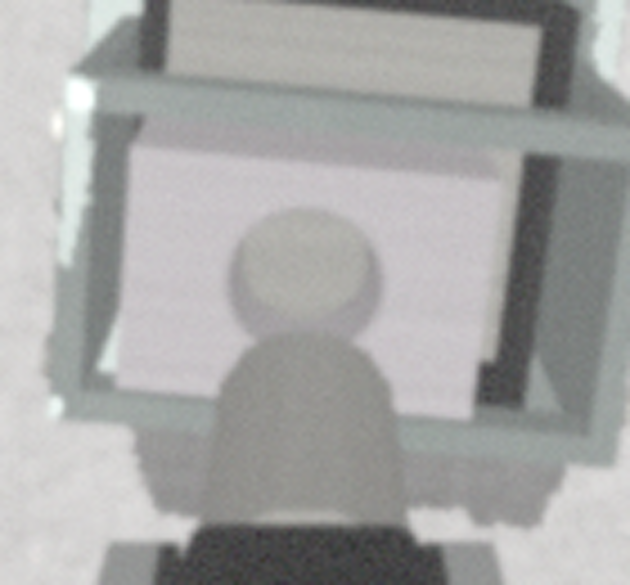

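Run:
```python
from h import *
from scipy.optimize import least_squares
import pickle
p=pickle.load(open('p6.pkl','rb'));f=4.5
s=robot.read_state();T=np.array(s['position']);R=np.array(s['eef_rot'])
# camera-consistent tool pose: use camera pose & known cam-in-tool
c,d=ray(p,(p['cx'],p['cy']));print("T from cam",c-R@np.array([0.0761,-.0009,-.1419]),T)
th=np.linspace(0,2*np.pi,361)
def ext(x,y,r,z):
    P=np.array([proj(p,(x+r*np.cos(t),y+r*np.sin(t),z)) for t in th]);P=(P-[250,130]+.5)*f-.5
    return P[:,0].min(),P[:,0].max(),P[:,1].min()
def fit(obs,r,z):
    q=least_squares(lambda q:np.array(ext(q[0],q[1],r,z))-obs,[.504,.18],diff_step=1e-4);return q.x,q.fun
b,e=fit((229,384,207),.0145,.105);print("bore",b,e)
b2,e=fit((231,382,208.5),.0135,.104);print("bore r13.5",b2,e)
zf=T[2]-.0657
a,e=fit((217,394,327),.0125,zf+.0012);print("foot",a,e)
print("tool frame: bore-foot",R.T[:2,:2]@(b-a),"bore-TCP",R.T[:2,:2]@(b-T[:2]),"foot-TCP",R.T[:2,:2]@(a-T[:2]))
C=np.array([atz(p,(np.array(a)+.5)/f-.5+[250,130],.105) for a in[(130,147),(500,182),(470,418),(115,388)]]);print(C.mean(0)[:2])
```

```text
T from cam [0.50392068 0.17925781 0.23236555] [0.504608   0.17929362 0.23261676]
bore [0.50608889 0.17999013] [-5.57928815  5.57871979  0.17335685]
bore r13.5 [0.50558243 0.17986926] [-1.62805764  1.62790367  0.04702675]
foot [0.50582463 0.17953531] [-2.76769576  2.76738647  0.09652715]
tool frame: bore-foot [-0.00036533  0.00037845] bore-TCP [-0.00160446  0.00032225] foot-TCP [-1.23912248e-03 -5.61944841e-05]
[0.50589528 0.17950391]
```

```bash
python3 -m inch '[[1,[0,0.0003,0.015],[0,0,0]],[1,[0,0,0.015],[0,0,0]],[1,[0,0,0.015],[0,0,0]],[1,[0,0,0.01],[0,0,0]],[1,[0,0,0],[0,0,0]],[1,[0,0,0],[0,0,0]]]';  python3 -m inch '[[1,[0,0,0.002],[0,0,0]],[1,[0,0,0.002],[0,0,0]],[1,[0,0,0.001],[0,0,0]],[1,[0,0,0],[0,0,0]]]'
```

```text
time_s: 8.5
position: [0.505, 0.1801, 0.1786]
eef_rot: [[-0.971, -0.239, 0.0], [-0.239, 0.971, -0.0], [-0.0, -0.0, -1.0]]
wrist_force: [-0.7, -0.4, -2.4]
gripper_width: 0.0234
time_s: 8.9
position: [0.5048, 0.1806, 0.1733]
eef_rot: [[-0.971, -0.24, -0.0], [-0.24, 0.971, 0.0], [0.0, 0.0, -1.0]]
wrist_force: [-0.5, -0.7, -1.6]
gripper_width: 0.0234
```

```bash
python3 -m inch '[[1,[0,0,0.001],[0,0,0]],[1,[0,0,0.001],[0,0,0]],[1,[0,0,0.001],[0,0,0]],[1,[0,0,0],[0,0,0]]]';  python3 -m inch '[[1,[0,0,0.001],[0,0,0]],[1,[0,0,0.001],[0,0,0]],[1,[0,0,0],[0,0,0]]]'
```

```text
time_s: 9.3
position: [0.5048, 0.1805, 0.1701]
eef_rot: [[-0.971, -0.24, -0.0], [-0.24, 0.971, -0.0], [0.0, -0.0, -1.0]]
wrist_force: [0.4, -0.6, -2.4]
gripper_width: 0.0235
time_s: 9.6
position: [0.5048, 0.1805, 0.1682]
eef_rot: [[-0.971, -0.24, -0.0], [-0.24, 0.971, -0.0], [0.0, 0.0, -1.0]]
wrist_force: [0.6, 0.5, -2.0]
gripper_width: 0.0235
```

```bash
python3 -m inch '[[1,[0,0,0.001],[0,0,0]],[1,[0,0,0.001],[0,0,0]],[1,[0,0,0.001],[0,0,0]],[1,[0,0,0],[0,0,0]]]';  python3 -m inch '[[1,[0,0,0.0015],[0,0,0]],[1,[0,0,0.0015],[0,0,0]],[1,[0,0,0],[0,0,0]]]';python3 -m inch '[[1,[0,0,0.0015],[0,0,0]],[1,[0,0,0.0015],[0,0,0]],[1,[0,0,0],[0,0,0]]]'
```

```text
time_s: 10.0
position: [0.5048, 0.1805, 0.1651]
eef_rot: [[-0.971, -0.24, -0.0], [-0.24, 0.971, -0.0], [0.0, -0.0, -1.0]]
wrist_force: [0.1, -0.0, -2.0]
gripper_width: 0.0235
time_s: 10.3
position: [0.5047, 0.1805, 0.162]
eef_rot: [[-0.971, -0.24, -0.0], [-0.24, 0.971, -0.0], [0.0, 0.0, -1.0]]
wrist_force: [-1.0, -0.7, -2.2]
gripper_width: 0.0231
time_s: 10.6
position: [0.5048, 0.1805, 0.1591]
eef_rot: [[-0.971, -0.24, -0.0], [-0.24, 0.971, -0.0], [0.0, 0.0, -1.0]]
wrist_force: [-0.6, -0.6, -2.6]
gripper_width: 0.0232
```

```bash
python3 -m inch '[[1,[0,0,0.0015],[0,0,0]],[1,[0,0,0.0015],[0,0,0]],[1,[0,0,0.001],[0,0,0]],[1,[0,0,0],[0,0,0]]]';  python3 -m inch '[[1,[0,0,0.001],[0,0,0]],[1,[0,0,0.001],[0,0,0]],[1,[0,0,0],[0,0,0]]]';python3 -m inch '[[1,[0,0,0.001],[0,0,0]],[1,[0,0,0],[0,0,0]]]'
```

```text
time_s: 11.0
position: [0.5048, 0.1805, 0.1551]
eef_rot: [[-0.971, -0.24, -0.0], [-0.24, 0.971, -0.0], [0.0, 0.0, -1.0]]
wrist_force: [-0.5, -0.1, -2.0]
gripper_width: 0.0236
time_s: 11.3
position: [0.5049, 0.1806, 0.1532]
eef_rot: [[-0.971, -0.24, -0.0], [-0.24, 0.971, -0.0], [0.0, 0.0, -1.0]]
wrist_force: [-2.3, -0.6, -2.0]
gripper_width: 0.0232
time_s: 11.5
position: [0.5048, 0.1805, 0.1522]
eef_rot: [[-0.971, -0.24, -0.0], [-0.24, 0.971, -0.0], [0.0, -0.0, -1.0]]
wrist_force: [-0.7, -0.3, -2.8]
gripper_width: 0.0232
```

```bash
python3 -m inch '[[1,[0,0,0.001],[0,0,0]],[1,[0,0,0],[0,0,0]]]';  python3 -m inch '[[1,[0,0,0.001],[0,0,0]],[1,[0,0,0],[0,0,0]]]';python3 -m inch '[[1,[0,0,0.001],[0,0,0]],[1,[0,0,0],[0,0,0]]]'
```

```text
time_s: 11.7
position: [0.5049, 0.1805, 0.1513]
eef_rot: [[-0.971, -0.24, 0.0], [-0.24, 0.971, -0.0], [-0.0, -0.0, -1.0]]
wrist_force: [-1.1, -1.2, 0.7]
gripper_width: 0.0234
time_s: 11.9
position: [0.505, 0.1805, 0.1505]
eef_rot: [[-0.971, -0.24, 0.0], [-0.24, 0.971, -0.0], [-0.0, -0.0, -1.0]]
wrist_force: [-2.0, -1.5, 4.1]
gripper_width: 0.0233
time_s: 12.1
position: [0.505, 0.1805, 0.1495]
eef_rot: [[-0.971, -0.24, 0.0], [-0.24, 0.971, -0.0], [-0.0, -0.0, -1.0]]
wrist_force: [-2.7, -1.7, 5.2]
gripper_width: 0.0237
```

```bash
python3 -m inch '[[1,[0,0,0.001],[0,0,0]],[1,[0,0,0],[0,0,0]]]';  python3 -m inch '[[1,[0,0,0.001],[0,0,0]],[1,[0,0,0],[0,0,0]]]';python3 -m inch '[[1,[0,0,0.001],[0,0,0]],[1,[0,0,0],[0,0,0]]]'
```

```text
time_s: 12.3
position: [0.505, 0.1805, 0.1487]
eef_rot: [[-0.971, -0.24, 0.001], [-0.24, 0.971, -0.0], [-0.001, -0.0, -1.0]]
wrist_force: [-2.3, -1.9, 6.3]
gripper_width: 0.0233
time_s: 12.5
position: [0.505, 0.1805, 0.1477]
eef_rot: [[-0.971, -0.24, 0.001], [-0.24, 0.971, -0.0], [-0.001, -0.0, -1.0]]
wrist_force: [-2.7, -1.9, 5.9]
gripper_width: 0.0232
time_s: 12.7
position: [0.505, 0.1805, 0.1465]
eef_rot: [[-0.971, -0.24, 0.0], [-0.24, 0.971, -0.0], [-0.0, -0.0, -1.0]]
wrist_force: [-2.0, -2.3, 3.2]
gripper_width: 0.0233
```

```bash
for i in 1; do python3 -m inch '[[1,[0,0,0.001],[0,0,0]],[1,[0,0,0.001],[0,0,0]],[1,[0,0,0.001],[0,0,0]]]'; done; python3 -m inch '[[1,[0,0,0.001],[0,0,0]],[1,[0,0,0.001],[0,0,0]],[1,[0,0,0.001],[0,0,0]]]'; python3 -m inch '[[1,[0,0,0.001],[0,0,0]],[1,[0,0,0.001],[0,0,0]],[1,[0,0,0.001],[0,0,0]]]'
```

```text
time_s: 13.0
position: [0.505, 0.1805, 0.1435]
eef_rot: [[-0.971, -0.24, 0.0], [-0.24, 0.971, -0.0], [-0.0, -0.0, -1.0]]
wrist_force: [-1.2, -1.7, 6.5]
gripper_width: 0.0235
time_s: 13.3
position: [0.505, 0.1805, 0.1404]
eef_rot: [[-0.971, -0.24, 0.0], [-0.24, 0.971, -0.0], [-0.0, -0.0, -1.0]]
wrist_force: [-1.3, -2.5, 5.4]
gripper_width: 0.0235
time_s: 13.6
position: [0.505, 0.1805, 0.1374]
eef_rot: [[-0.971, -0.24, 0.0], [-0.24, 0.971, -0.0], [-0.0, -0.0, -1.0]]
wrist_force: [-1.8, -1.4, 4.9]
gripper_width: 0.0237
```

```bash
python3 -m inch '[[1,[0,0,0.001],[0,0,0]],[1,[0,0,0.001],[0,0,0]],[1,[0,0,0.001],[0,0,0]],[1,[0,0,0.001],[0,0,0]]]'; python3 -m inch '[[1,[0,0,0.001],[0,0,0]],[1,[0,0,0.001],[0,0,0]],[1,[0,0,0.001],[0,0,0]]]'; python3 -m inch '[[1,[0,0,0.001],[0,0,0]],[1,[0,0,0.001],[0,0,0]]]'
```

```text
time_s: 14.0
position: [0.5049, 0.1805, 0.1334]
eef_rot: [[-0.971, -0.24, 0.0], [-0.24, 0.971, -0.0], [-0.0, -0.0, -1.0]]
wrist_force: [-2.5, -1.9, 5.2]
gripper_width: 0.024
time_s: 14.3
position: [0.505, 0.1805, 0.1304]
eef_rot: [[-0.971, -0.24, 0.0], [-0.24, 0.971, -0.0], [-0.0, -0.0, -1.0]]
wrist_force: [-2.4, -1.1, 5.6]
gripper_width: 0.0234
time_s: 14.5
position: [0.505, 0.1805, 0.1283]
eef_rot: [[-0.971, -0.24, 0.0], [-0.24, 0.971, -0.0], [-0.0, -0.0, -1.0]]
wrist_force: [-1.3, -2.2, 3.9]
gripper_width: 0.0233
```

```bash
python3 -m inch '[[1,[0,0,0.001],[0,0,0]],[1,[0,0,0.001],[0,0,0]]]'; python3 -m inch '[[1,[0,0,0.001],[0,0,0]],[1,[0,0,0.001],[0,0,0]]]'
python3 - <<'E'
from h import *
im=robot.snapshot("scene"); cv2.imwrite("pics/s7.png",cv2.resize(im[150:260,340:480],None,fx=5,fy=5,interpolation=cv2.INTER_CUBIC))
print(robot.read_state()['wrist_force'])
E
```

```text
time_s: 14.7
position: [0.505, 0.1804, 0.1265]
eef_rot: [[-0.971, -0.24, 0.0], [-0.24, 0.971, -0.0], [-0.0, -0.0, -1.0]]
wrist_force: [-3.2, -2.5, 9.4]
gripper_width: 0.0231
time_s: 14.9
position: [0.5051, 0.1804, 0.1247]
eef_rot: [[-0.971, -0.24, 0.001], [-0.24, 0.971, -0.0], [-0.0, -0.0, -1.0]]
wrist_force: [-3.4, -2.7, 7.8]
gripper_width: 0.0231
[-1.98052119 -3.48700232  6.32001531]
```

View pics/s7.png

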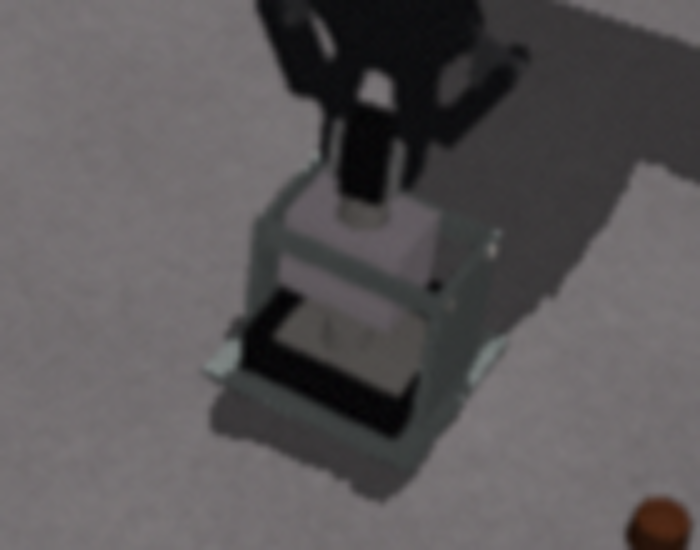

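```bash
python3 -m inch '[[1,[0,0,0.001],[0,0,0]],[1,[0,0,0.001],[0,0,0]]]'; python3 -m inch '[[1,[0,0,0.001],[0,0,0]],[1,[0,0,0.001],[0,0,0]]]'; python3 -m inch '[[1,[0,0,0],[0,0,0]],[1,[0,0,0],[0,0,0]]]'
python3 - <<'E'
from h import *
im=robot.snapshot("scene"); cv2.imwrite("pics/s8.png",cv2.resize(np.clip(im[190:245,370:450]*1.8,0,255).astype(np.uint8),None,fx=9,fy=9,interpolation=cv2.INTER_CUBIC))
print(robot.read_state()['wrist_force'])
E
```

```text
time_s: 15.15
position: [0.5051, 0.1803, 0.1225]
eef_rot: [[-0.971, -0.24, 0.0], [-0.24, 0.971, -0.0], [-0.0, -0.0, -1.0]]
wrist_force: [-2.7, -3.5, 7.4]
gripper_width: 0.0235
time_s: 15.35
position: [0.505, 0.1804, 0.1205]
eef_rot: [[-0.971, -0.24, 0.0], [-0.24, 0.971, -0.0], [-0.0, -0.0, -1.0]]
wrist_force: [-2.5, -3.4, 8.3]
gripper_width: 0.0235
time_s: 15.55
position: [0.505, 0.1804, 0.1204]
eef_rot: [[-0.971, -0.24, 0.0], [-0.24, 0.971, -0.0], [-0.0, -0.0, -1.0]]
wrist_force: [-1.3, -2.6, 4.0]
gripper_width: 0.0239
[-2.03922754 -2.28907544  4.86965792]
```

View pics/s8.png

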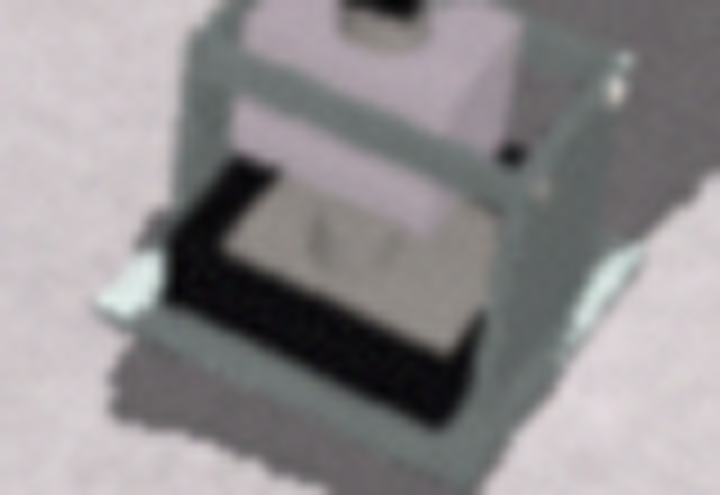

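Run:
```python
from h import *
p=robot.camera_params("scene")
th=np.linspace(0,2*np.pi,180)
for n,z in(("base tray",.011),("top tray",.031),("base hang",.035),("top hang",.055)):
    P=np.array([proj(p,(.505+.0125*np.cos(t),.1803+.0125*np.sin(t),z)) for t in th]);P=(P-[370,190]+.5)*9-.5
    print(n,P.min(0).round(),P.max(0).round(),P.mean(0).round())
# reference: tube mouth centre
print((proj(p,(.505,.1803,.105))-[370,190]+.5)*9)
```

```text
base tray [299. 221.] [384. 282.] [341. 252.]
top tray [305. 173.] [392. 234.] [349. 203.]
base hang [307. 163.] [394. 224.] [350. 194.]
top hang [314. 114.] [401. 174.] [357. 144.]
[376.85868424  15.87194116]
```

The roll's lower outline, near crop (355,265), matches the prediction for it standing on the tray floor; still hanging, it would end at row 224. I'll withdraw the rod and look again.

```bash
python3 -m inch '[[1,[0,0,-0.003],[0,0,0]],[1,[0,0,-0.004],[0,0,0]],[1,[0,0,-0.006],[0,0,0]],[1,[0,0,-0.008],[0,0,0]]]'; python3 -m inch '[[1,[0,0,-0.01],[0,0,0]],[1,[0,0,-0.015],[0,0,0]],[1,[0,0,-0.02],[0,0,0]],[1,[0,0,-0.025],[0,0,0]],[1,[0,0,-0.02],[0,0,0]],[1,[0,0,0],[0,0,0]],[1,[0,0,0],[0,0,0]],[1,[0,0,0],[0,0,0]]]';python3 - <<'E'
from h import *
p=robot.camera_params("wrist"); im=robot.snapshot("wrist"); 
import pickle;pickle.dump(p,open('p9.pkl','wb'));cv2.imwrite("pics/w9.png",im)
v=np.clip((im[130:260,250:390]/160.)**.6*255,0,255).astype(np.uint8)
cv2.imwrite("pics/w9c.png",cv2.resize(v,None,fx=4.5,fy=4.5,interpolation=cv2.INTER_CUBIC))
im=robot.snapshot("scene"); cv2.imwrite("pics/s9.png",cv2.resize(np.clip(im[190:245,370:450]*1.8,0,255).astype(np.uint8),None,fx=9,fy=9,interpolation=cv2.INTER_CUBIC))
s=robot.read_state();print(s['time_s'],s['position'])
E
```

```text
time_s: 16.0
position: [0.5046, 0.1808, 0.1417]
eef_rot: [[-0.971, -0.24, -0.001], [-0.24, 0.971, 0.001], [0.001, 0.001, -1.0]]
wrist_force: [-0.8, -2.0, -2.6]
gripper_width: 0.0234
time_s: 16.8
position: [0.5043, 0.1806, 0.2305]
eef_rot: [[-0.971, -0.24, -0.001], [-0.24, 0.971, -0.0], [0.001, 0.0, -1.0]]
wrist_force: [0.4, -0.2, -2.0]
gripper_width: 0.0234
16.9 [0.50421849 0.18046829 0.23031147]
```

View pics/w9c.png

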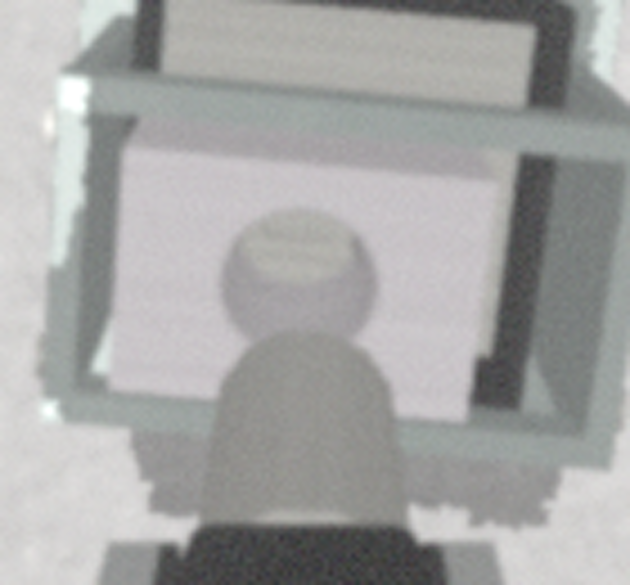

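View pics/s9.png

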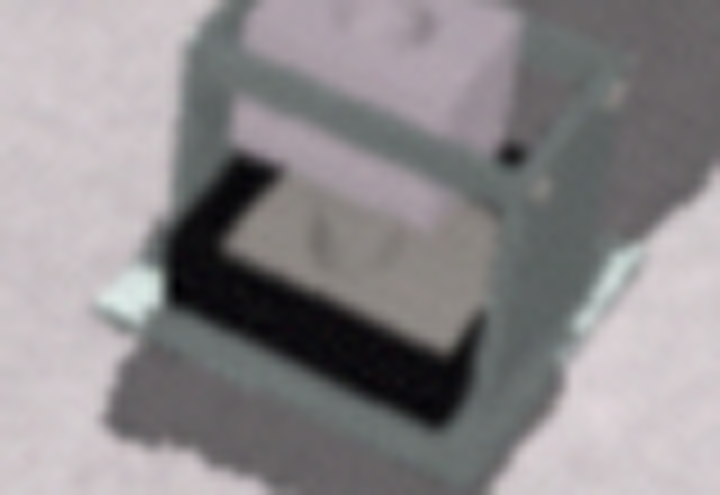

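In the wrist view the bore is empty right through, and the scene view shows the roll standing in the tray. Now back to the stand.

```bash
python3 -m inch '[[1,[0.0095,-0.0349,0],[0,0,0]],[1,[0.0095,-0.0349,0],[0,0,0]],[1,[0.0095,-0.0349,0],[0,0,0]],[1,[0.0095,-0.0349,0],[0,0,0]],[1,[0.0095,-0.0349,0],[0,0,0]],[1,[0.0095,-0.0349,0],[0,0,0]],[1,[0.0095,-0.0349,0],[0,0,0]],[1,[0.0095,-0.0349,0],[0,0,0]],[1,[0.0095,-0.0349,0],[0,0,0]],[1,[0,0,0.02],[0,0,0]]]'; python3 -m inch '[[1,[0,0,0.02],[0,0,0]],[1,[0,0,0],[0,0,0]],[1,[0,0,0],[0,0,0]],[1,[0,0,0],[0,0,0]]]';python3 - <<'E'
from h import *
p=robot.camera_params("wrist"); im=robot.snapshot("wrist"); 
import pickle;pickle.dump(p,open('p10.pkl','wb'))
v=np.clip((im[130:260,250:390]/130.)**.6*255,0,255).astype(np.uint8)
cv2.imwrite("pics/w10c.png",cv2.resize(v,None,fx=4.5,fy=4.5,interpolation=cv2.INTER_CUBIC))
s=robot.read_state();print(s['time_s'],s['position'])
E
```

```text
time_s: 17.9
position: [0.4985, -0.1493, 0.2123]
eef_rot: [[-0.972, -0.236, 0.003], [-0.236, 0.972, -0.003], [-0.003, -0.004, -1.0]]
wrist_force: [0.8, 0.5, -2.5]
gripper_width: 0.0231
time_s: 18.3
position: [0.4978, -0.1448, 0.1921]
eef_rot: [[-0.971, -0.241, 0.001], [-0.241, 0.971, -0.0], [-0.001, -0.001, -1.0]]
wrist_force: [-0.7, 0.1, -2.3]
gripper_width: 0.0232
18.35 [ 0.49788137 -0.14487071  0.19223981]
```

View pics/w10c.png

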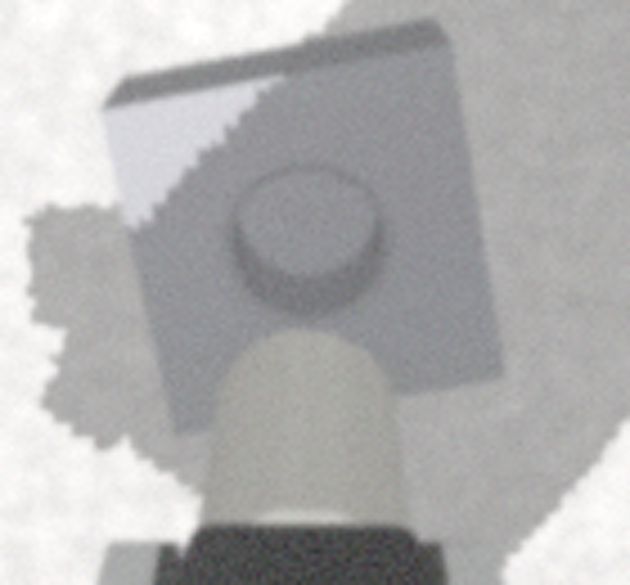

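The picture is identical to the one after lifting (hole at crop (309,239), foot at (305,327)), so the pose matches the pick. Lowering.

```bash
python3 -m inch '[[1,[0,0,0.03],[0,0,0]],[1,[0,0,0.03],[0,0,0]],[1,[0,0,0.018],[0,0,0]],[1,[0,0,0],[0,0,0]]]'; python3 -m inch '[[1,[0,0,0.005],[0,0,0]],[1,[0,0,0.005],[0,0,0]],[1,[0,0,0.003],[0,0,0]],[1,[0,0,0],[0,0,0]]]'; python3 -m inch '[[1,[0,0,0.005],[0,0,0]],[1,[0,0,0.005],[0,0,0]],[1,[0,0,0.005],[0,0,0]],[1,[0,0,0],[0,0,0]]]'
```

```text
time_s: 18.75
position: [0.4961, -0.1441, 0.1119]
eef_rot: [[-0.971, -0.241, -0.003], [-0.241, 0.971, 0.001], [0.002, 0.002, -1.0]]
wrist_force: [-0.6, 0.2, -1.5]
gripper_width: 0.0231
time_s: 19.15
position: [0.4974, -0.1449, 0.1004]
eef_rot: [[-0.971, -0.24, 0.0], [-0.24, 0.971, -0.0], [-0.0, -0.0, -1.0]]
wrist_force: [-0.6, -0.1, -1.9]
gripper_width: 0.0233
time_s: 19.55
position: [0.4967, -0.1447, 0.0845]
eef_rot: [[-0.971, -0.24, -0.001], [-0.24, 0.971, 0.001], [0.001, 0.001, -1.0]]
wrist_force: [-0.1, -0.4, -2.6]
gripper_width: 0.0233
```

```bash
python3 -m inch '[[1,[0,0,0.004],[0,0,0]],[1,[0,0,0.003],[0,0,0]],[1,[0,0,0],[0,0,0]]]'; python3 -m inch '[[1,[0,0,0.001],[0,0,0]],[1,[0,0,0.001],[0,0,0]],[1,[0,0,0],[0,0,0]]]'; python3 -m inch '[[1,[0,0,0.001],[0,0,0]],[1,[0,0,0],[0,0,0]]]'
```

```text
time_s: 19.85
position: [0.497, -0.1448, 0.0779]
eef_rot: [[-0.971, -0.24, -0.001], [-0.24, 0.971, 0.0], [0.001, 0.0, -1.0]]
wrist_force: [-0.3, -0.6, -2.8]
gripper_width: 0.0235
time_s: 20.15
position: [0.4973, -0.1449, 0.0763]
eef_rot: [[-0.971, -0.24, -0.0], [-0.24, 0.971, -0.0], [0.0, 0.0, -1.0]]
wrist_force: [-0.0, 0.8, -1.8]
gripper_width: 0.0233
time_s: 20.35
position: [0.4972, -0.1449, 0.0752]
eef_rot: [[-0.971, -0.24, -0.0], [-0.24, 0.971, 0.0], [0.0, 0.0, -1.0]]
wrist_force: [-0.7, -0.3, -1.7]
gripper_width: 0.0231
```

```bash
python3 -m inch '[[1,[0,0,0.001],[0,0,0]],[1,[0,0,0],[0,0,0]]]'; python3 -m inch '[[1,[0,0,0.001],[0,0,0]],[1,[0,0,0],[0,0,0]]]'; python3 -m inch '[[1,[0,0,0.001],[0,0,0]],[1,[0,0,0],[0,0,0]]]'
```

```text
time_s: 20.55
position: [0.4972, -0.1448, 0.0742]
eef_rot: [[-0.971, -0.24, -0.0], [-0.24, 0.971, 0.0], [0.0, 0.0, -1.0]]
wrist_force: [0.2, -1.2, -2.7]
gripper_width: 0.0233
time_s: 20.75
position: [0.4974, -0.1449, 0.0737]
eef_rot: [[-0.971, -0.24, 0.0], [-0.24, 0.971, -0.0], [-0.0, -0.0, -1.0]]
wrist_force: [-1.3, 0.5, 2.8]
gripper_width: 0.0235
time_s: 20.95
position: [0.4976, -0.1449, 0.0736]
eef_rot: [[-0.971, -0.24, 0.001], [-0.24, 0.971, -0.0], [-0.001, -0.001, -1.0]]
wrist_force: [-4.6, 2.0, 16.7]
gripper_width: 0.0234
```

The foot is on the hole floor at the same height as at the pick. Easing off, releasing and rising.

```bash
python3 -m inch '[[1,[0,0,-0.0012],[0,0,0]],[1,[0,0,0],[0,0,0]],[0.7,[0,0,0],[0,0,0]],[0.4,[0,0,0],[0,0,0]],[0,[0,0,0],[0,0,0]],[0,[0,0,0],[0,0,0]],[0,[0,0,0],[0,0,0]],[0,[0,0,0],[0,0,0]],[0,[0,0,0],[0,0,0]],[0,[0,0,0],[0,0,0]]]' 30; python3 -m inch '[[0,[0,0,-0.01],[0,0,0]],[0,[0,0,-0.025],[0,0,0]],[0,[0,0,-0.035],[0,0,0]],[0,[0,0,-0.035],[0,0,0]],[0,[0,0,-0.025],[0,0,0]],[0,[0,0,-0.02],[0,0,0]],[0,[0,0,0],[0,0,0]],[0,[0,0,0],[0,0,0]],[0,[0,0,0],[0,0,0]]]';python3 - <<'E'
from h import *
p=robot.camera_params("wrist"); im=robot.snapshot("wrist"); cv2.imwrite("pics/w11.png",im)
im=robot.snapshot("scene")
cv2.imwrite("pics/s11.png",cv2.resize(np.clip(im[115:255,290:450]*1.5,0,255).astype(np.uint8),None,fx=4,fy=4,interpolation=cv2.INTER_CUBIC))
for z in(.008,.114): print(proj(p,(.4974,-.1447,z)))
s=robot.read_state();print(s['time_s'],s['position'],s['wrist_force'])
E
```

```text
time_s: 21.95
position: [0.4973, -0.1449, 0.0735]
eef_rot: [[-0.971, -0.24, 0.0], [-0.24, 0.971, -0.0], [-0.0, -0.0, -1.0]]
wrist_force: [0.3, 0.6, -1.1]
gripper_width: 0.0856
time_s: 22.85
position: [0.4967, -0.1446, 0.2227]
eef_rot: [[-0.971, -0.24, -0.001], [-0.24, 0.971, 0.001], [0.001, 0.001, -1.0]]
wrist_force: [-0.1, 0.2, -0.6]
gripper_width: 0.0857
[316.88079449 168.51876567]
[317.27470363 199.15777719]
22.95 [ 0.49667554 -0.14461292  0.22255278] [-0.32282256 -0.53564064  0.51299306]
```

View pics/w11.png

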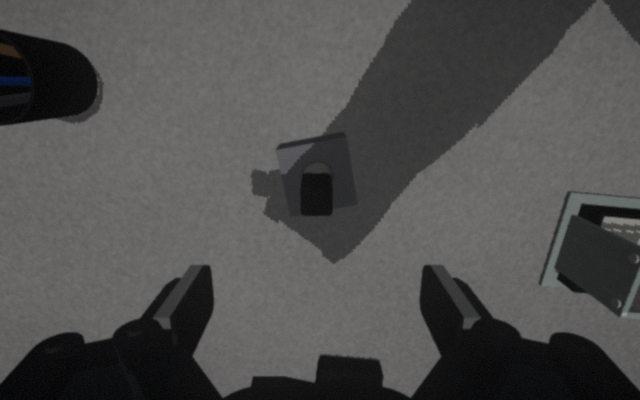

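View pics/s11.png

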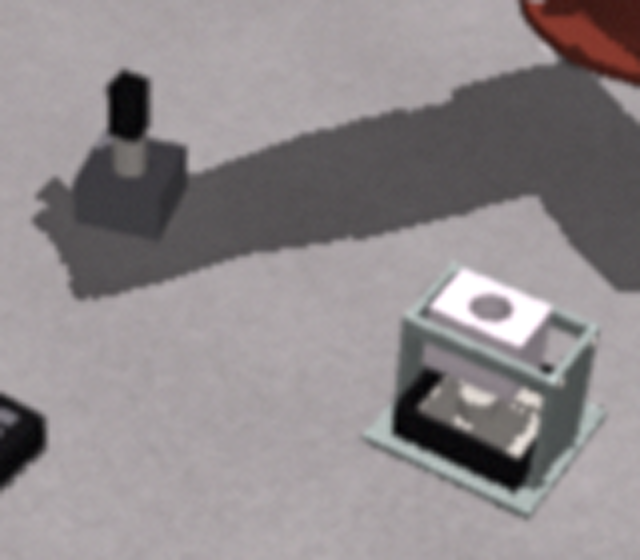

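The rod stands upright and fully down at crop (128,110), just as at the start. The roll stands in the tray at crop (478,392), and the bystanders in view are untouched.

```bash
python3 -c "
from workcell import robot
print(robot.finish_job())"
```

```text
the job is handed in; nothing more can be done
None
```

The job is done and handed in at about 23 s. I took the rod from its stand and pushed it down the tube in 1 to 1.5 mm steps, about 50 mm in all. The roll dropped into the tray, and I put the rod back in its stand.

**Force on the tube:** The wrist readings peaked at about 9 N, or 11–12 N on the tube once the rod's weight is added. That is well under the 25 N limit. I did not measure how far the tube sank; the force implies about 2.5 mm at most.

**Last checks:**
- **Roll:** the wrist view showed the bore empty right through. The scene view showed the roll standing in the tray.
- **Rod:** the foot reached the stand floor at the same height as when I picked it up (tool at 73.6–73.7 mm). It stands upright as at the start, and the gripper is open and clear above it.
- **Bystanders:** none that I could see had moved, and the arm kept clear of them. I did not run a separate check on each one.

**Disagreements:** my first position estimates from the three cameras differed by 4 to 6 mm. I settled this by looking at the rod's foot and the hole together in one wrist picture. My first outline fit of the grip was also poor, so I took its angle from its edges instead.

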